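# Pack the spare shelf sleeves and snap the case shut

## Robot

A 6-joint arm with a two-finger parallel gripper is mounted at the origin on the work surface. World frame = base frame: x ahead of the robot, y to its left, z up, the work surface at z = 0. Lengths are in m, angles in rad, forces in N, time in s.
With the tool pointing down it reaches from about 0.275 to 0.75 m from the base axis. Payload 10.2 kg.
Tool frame: the origin (TCP) lies midway between the tips of the shut fingers; the grasp point (between the pads) lies 19 mm behind it (env.hold_point_z is the distance from the TCP to the grasp point, in m); z points along the fingers, y is the line along which they close (so a half turn about z gives the same grasp; the last joint's range is limited). The gripper opens to 85 mm and grips with 20 to 120 N. Pads are 22 mm wide; open, the fingers measure 114 mm over their backs; the gripper's body (76 mm by 85 mm) begins 54 mm behind the grasp point. The pads swing forward as they close: fully open they stand 13 mm farther back than shut.
Start: joints at [1.014, 0.313, 1.498, -0, 1.331, -0.223], TCP at [0.172, 0.496, 0.231] pointing down, gripper open.
Joint ranges: [-2.94, 2.94], [-0.97, 2.17], [0.19, 2.56], [-1.23, 4.37], [0.02, 3.11], [-2.88, 2.88]. Speed limits (rad/s): [2.39, 2.39, 3.01, 3.14, 3.14, 3.14].

## Interface

Orientations are given as a unit quaternion [x, y, z, w].
In Python, from bench import env, kinematics, monitor, eyes, job gives the robot as it stands. The module is installed in compiled form; this text tells all that it offers. Calls block until the motion is done:
- env.reach(position, orientation): joint-space move of the TCP to a pose.
- env.movel(position, velocity=0.15, frame=None, guard=None): straight line of the TCP; frame=None keeps the orientation; velocity is the mean speed in m/s. With guard (N) it stops when the force on the tool has changed by that much, and returns True; else False.
- env.set_joints(angles): joint-space move.
- env.release() and env.close_gripper(effort=None): open the fingers fully, or close them until they stop; effort is the grip in N (None keeps the last).
- env.hold(seconds).
- kinematics.ik(position, orientation): joint angles nearest the present ones, or None.
- monitor.sense(): the state.
- eyes.grab_frame(name): name is "scene" or "top"; returns a dict with "frame" (480x640x3 uint8, red, green, blue), "mtx" (3x3 intrinsics, pixels), "view" (4x4, takes a point from world to camera coordinates). Camera axes: x right, y down, z forward; pixel columns grow to the right and rows downward; lengths in m; the calibration is good to about 2 mm. A picture is of the moment at which its call begins. There is no depth.
A pose or a line that the arm cannot do raises env.MotionError and nothing moves.
- job.hand_in(): hands the job in; it is judged then, once.
The state is a dict: "clock": time; "joints": joint angles; "qvel": joint speeds; "joint_efforts": joint torques, N m; "position": TCP position; "ee_rot": TCP orientation; "contact_force": force on the tool from outside, world axes, zero at the start; "ft_torque": the same for the moment, N m; "finger_gap": opening from 0.0 (shut) to 1.0 (fully open); "gripper_force": force on a finger pad.
Only numpy, scipy, OpenCV 4.12 (cv2) and the standard library are available. Lean on these libraries where they do the work, as an engineer would, in place of code of your own. Each camera call takes 0.05 s, during which the arm holds its last target. There are 200 camera calls.

## Task

On the bamboo tray lie joining sleeves for the stacking shelf tiers. Put every straight full-length sleeve into the blue case and cull the odd ones (short or bent) into the terracotta saucer; then, with all the good sleeves in, close the case: hook the green cover's yellow lip into the slot under the case's yellow hood while the cover's other end is still raised, and pivot that end down until it snaps flat under the orange catch. Leave the scoop, the mate cup and the spray bottle alone.

Things in the scene. Friction and masses are not known exactly. Their poses are not given: they have to be found in the camera images.
- sleeve1: a good joining sleeve: straight bright steel square tube, 60 long x 20 x 20 mm, 70 g, lying on the tray; origin at the centre of its underside, x along its length, z up. May be absent (3 or all 4 of the four are there).
- sleeve2: a good joining sleeve: straight bright steel square tube, 60 long x 20 x 20 mm, 70 g, lying on the tray; origin at the centre of its underside, x along its length, z up. May be absent (3 or all 4 of the four are there).
- sleeve3: a good joining sleeve: straight bright steel square tube, 60 long x 20 x 20 mm, 70 g, lying on the tray; origin at the centre of its underside, x along its length, z up. May be absent (3 or all 4 of the four are there).
- sleeve4: a good joining sleeve: straight bright steel square tube, 60 long x 20 x 20 mm, 70 g, lying on the tray; origin at the centre of its underside, x along its length, z up. May be absent (3 or all 4 of the four are there).
- short: odd piece: the same 20 x 20 mm tube but only 34 mm long; origin at the centre of its underside, x along its length. May be absent (one or both of short and bent are there).
- bent: odd piece: the same 20 x 20 mm tube bent in plan at its middle: one leg runs along (cos 0.35, sin 0.35), the other along (-cos 0.35, sin 0.35) in its own x, y: a shallow V opening to its +y. Each leg reaches 32 mm from the origin, which is at the bend, at underside height. May be absent.
- tray: fixed flat bamboo tray 210 (x) x 250 (y) mm; floor 8 mm above its underside (origin, centre; on the bench), rim 6 mm wide, its top 14 mm above the bench. It and the case swap sides of the bench from start to start.
- saucer: fixed square-cornered terracotta drip saucer, 110 (x) x 130 (y) x 30 mm high, walls and floor 5 mm; origin at the centre of its underside, on the bench.
- case: fixed blue open case on the bench; origin on its underside, x from the slot end (-x) to the catch end (+x), z up. Cavity x -65 to +75, y -52 to +52 mm, floor at z = 4 mm, wall tops (where the cover rests) at z = 40 mm. A 25 mm wide sill at the -x end carries the slot (point slot); an orange spring catch is at the +x end (joint catch).
- slot (a point): point where the lip's tip centre belongs: case (-84, 0, 42) mm; axes as the case. The slot faces +x: opening at case x = -72, stop at -85.5, cheeks at y = +-38 mm, bottom at z = 40 mm, yellow hood above it whose underside slopes from z = 48 at the stop to 54 mm at the opening; hood top below 60 mm.
- catch (a joint): orange round catch bar (radius 8, 52 mm long across; axis at case x = 85.5, z = 51.5 mm) sliding to +x on a soft spring (1.5 N + 0.5 N/mm): 0 = out over the cover's edge, 0.008 = fully back. The cover's rear, pressed with 5 to 12 N, pushes it back 2.5 mm and snaps below it. A hooked cover let go rests on the bar, rear about 18 mm high, tilt 0.11 rad.
- cover: loose green cover, 120 g, first lying flat on the bench, handle up; origin on its underside; plate x -70 to +80, y -57 to +57 mm, 5 thick; yellow lip 4 mm thick, x -84 to -70, y -35 to +35, flush with the underside. Black handle rib over the origin, 12 (x) x 60 (y) mm, top 31 mm above the underside. Shut: axes as the case's, origin at case (0, 0, 40) mm.
- lip (a point): centre of the tip of the cover's lip: cover (-84, 0, 2) mm.
- press (a point): centre of the orange press mark on the cover's top near its rear edge: cover (62, 0, 5) mm.
- scoop: bystander: red plastic scoop, 70 x 55 x 30 mm bowl with a 75 mm handle, beyond the work.
- mate: bystander: glazed terracotta mate cup, 85 mm high, 76 mm wide.
- spray: bystander: green bottle, 60 mm wide, 150 mm high.

How it is judged:
On the way, in this order (a step that is already met when the one before it is completed fails the run):
1. every good sleeve is in the case (x of sleeve1 in the frame of case between -0.068 and 0.078 m and y of sleeve1 in the frame of case between -0.055 and 0.055 m and z of sleeve1 in the frame of case between -0.002 and 0.04 m and x of sleeve2 in the frame of case between -0.068 and 0.078 m and y of sleeve2 in the frame of case between -0.055 and 0.055 m and z of sleeve2 in the frame of case between -0.002 and 0.04 m and x of sleeve3 in the frame of case between -0.068 and 0.078 m and y of sleeve3 in the frame of case between -0.055 and 0.055 m and z of sleeve3 in the frame of case between -0.002 and 0.04 m and x of sleeve4 in the frame of case between -0.068 and 0.078 m and y of sleeve4 in the frame of case between -0.055 and 0.055 m and z of sleeve4 in the frame of case between -0.002 and 0.04 m), for 0.2 s.
2. the cover's lip is in the slot while its rear end is still raised (x of lip in the frame of slot between -0.006 and 0.005 m and y of lip in the frame of slot between -0.008 and 0.008 m and z of lip in the frame of slot between -0.004 and 0.007 m and angle between cover's own z axis and vertical between 0.08 and 0.7 rad and z of press in the frame of case between 0.05 and 0.2 m), for 0.2 s.
3. the cover is snapped flat (x of lip in the frame of slot between -0.006 and 0.005 m and y of lip in the frame of slot between -0.008 and 0.008 m and z of lip in the frame of slot between -0.004 and 0.007 m and angle between cover's own z axis and vertical below 0.03 rad and angle between the x axis of cover and the x axis of case, either way round below 0.08 rad and z of press in the frame of case between 0.041 and 0.0475 m), for 0.2 s.
At the end, for the whole second after the job is handed in: All good sleeves lie in the case, all odd ones in the saucer; the cover is flat (tilt < 0.03, turn < 0.08 rad), lip tip within 5 mm lengthwise and 8 mm sideways of the slot point, press mark under 47.5 mm above the case underside, catch back out over it (< 4 mm); all at rest (all of step 1 and all of step 3 and value of joint catch below 0.004 m and linear speed of each of cover, short, bent below 0.02 m/s and x of short in the frame of saucer between -0.055 and 0.055 m and y of short in the frame of saucer between -0.065 and 0.065 m and z of short in the frame of saucer between -0.002 and 0.035 m and x of bent in the frame of saucer between -0.055 and 0.055 m and y of bent in the frame of saucer between -0.065 and 0.065 m and z of bent in the frame of saucer between -0.002 and 0.035 m); the robot touches nothing.
It fails at once if the scoop is disturbed (distance of scoop from where it was at the start of the episode above 0.04 m or angle between scoop's own z axis and vertical above 0.6 rad).
It fails at once if the mate is disturbed (distance of mate from where it was at the start of the episode above 0.04 m or angle between mate's own z axis and vertical above 0.6 rad).
It fails at once if the spray is disturbed (distance of spray from where it was at the start of the episode above 0.04 m or angle between spray's own z axis and vertical above 0.6 rad).
Of sleeve1, sleeve2, sleeve3, sleeve4 only 3 to 4 are there at a start; the rules pass over those that are not, and their reading is None.
Of short, bent only 1 to 2 are there at a start; the rules pass over those that are not, and their reading is None.
At some moment in a run one of sleeve1, sleeve2, sleeve3, sleeve4, short, bent, cover may be knocked a few centimetres aside while the robot is not near it.
Once in a run the grip may slacken for a moment while it holds something.
It also fails if it takes over 210 s, if anything falls off the work surface, if the arm or the gripper's body presses on something with over 40 N, if the wrist force passes 120 N, or if a joint passes its speed limit or range.

## Working session

There is one attempt and no reset: what is moved stays moved. The work goes in short steps, each a Python script; the robot and the scene stay as the last script left them, time stands still between calls to the robot, and variables do not carry over. Pictures are saved under pics/ and viewed, at most 14 in all, crops included, and the job is handed in when it is done.

```bash
mkdir -p pics; ls; cat > h.py <<'E'
import numpy as np, cv2
from bench import env, kinematics, monitor, eyes, job
from scipy.spatial.transform import Rotation as R
def grab(name, fn=None):
    f=eyes.grab_frame(name)
    if fn: cv2.imwrite('pics/'+fn+'.png', cv2.cvtColor(f['frame'],cv2.COLOR_RGB2BGR))
    return f
def ray(f,uv,z):
    "pixels -> world points on plane z"
    uv=np.atleast_2d(uv).astype(float)
    K,V=np.array(f['mtx']),np.array(f['view']); Rm,t=V[:3,:3],V[:3,3]
    d=(np.linalg.inv(K)@np.c_[uv,np.ones(len(uv))].T).T@Rm
    c=-Rm.T@t
    return c+d*((z-c[2])/d[:,2])[:,None]
def proj(f,p):
    K,V=np.array(f['mtx']),np.array(f['view'])
    q=(V[:3,:3]@np.atleast_2d(p).T).T+V[:3,3]; q=(K@q.T).T
    return q[:,:2]/q[:,2:]
def down(yaw):
    "tool z down, tool y (closing line) at world angle yaw"
    y=np.array([np.cos(yaw),np.sin(yaw),0]); z=np.array([0,0,-1.]); x=np.cross(y,z)
    return R.from_matrix(np.c_[x,y,z]).as_quat()
E
python3 - <<'E'
from h import *
for n in('scene','top'):
    f=grab(n,n+'0'); V=np.array(f['view']); print(n,-V[:3,:3].T@V[:3,3]); print(np.round(f['mtx'],1)); print(np.round(V,3))
print(monitor.sense())
E
```

```text
pics
scene [ 0.93817032 -0.23545698  0.85402326]
[[465.8   0.  316.3]
 [  0.  465.8 234.5]
 [  0.    0.    1. ]]
[[ 0.667  0.745  0.008 -0.458]
 [ 0.645 -0.573 -0.505 -0.309]
 [-0.372  0.342 -0.863  1.166]
 [ 0.     0.     0.     1.   ]]
top [0.49511643 0.05814025 1.08053471]
[[469.4   0.  326.3]
 [  0.  469.4 230.4]
 [  0.    0.    1. ]]
[[-0.018 -1.    -0.002  0.069]
 [-0.995  0.018 -0.1    0.599]
 [ 0.1   -0.    -0.995  1.026]
 [ 0.     0.     0.     1.   ]]
{'clock': 0.1, 'joints': array([ 1.01357515e+00,  3.13422610e-01,  1.49838027e+00, -2.16917251e-05,
        1.33099334e+00, -2.23403391e-01]), 'qvel': array([-0.00087422, -0.0022166 , -0.0016047 ,  0.00165287,  0.00242093,
        0.00066021]), 'joint_efforts': array([ 3.25818022e-03, -4.12903798e+01, -2.60138243e+01, -8.17453974e-05,
        3.06148075e-03, -5.29439387e-05]), 'position': array([0.17190805, 0.49580752, 0.23077047]), 'ee_rot': array([ 1.66132422e-01,  9.86103268e-01, -5.60530009e-04, -2.19222623e-04]), 'contact_force': array([-0.4213545 ,  0.19520745,  0.32265417]), 'ft_torque': array([0.04621457, 0.02233556, 0.00095833]), 'gripper_force': 0.0, 'finger_gap': 0.9978875415502146}
```

View pics/top0.png

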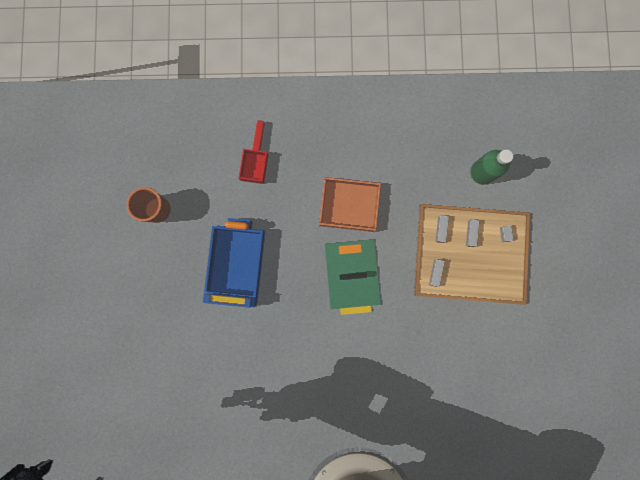

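View pics/scene0.png

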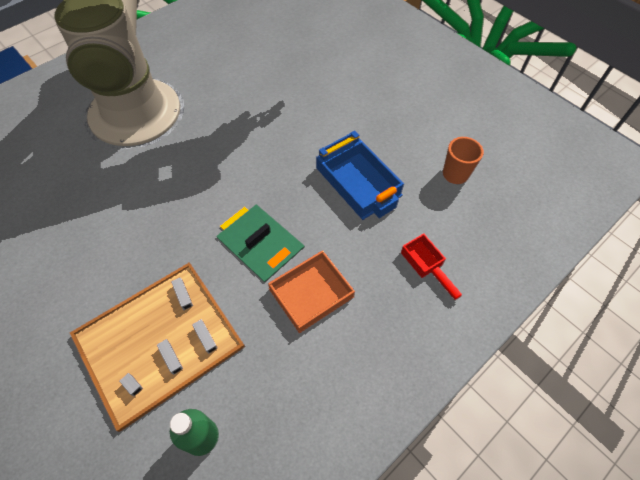

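Three full sleeves lie on the tray, at top px (442,229), (473,233) and (437,272). A short one is at (507,233), and I see no bent one. The case is on the left with its catch end pointing away from the robot, the cover is in the middle with its lip towards the robot, and the saucer is at (350,205). Next I'll measure these.

```bash
cat >> h.py <<'E'
def big(m,n=1,amin=20):
    c,_=cv2.findContours(m.astype(np.uint8),cv2.RETR_EXTERNAL,cv2.CHAIN_APPROX_NONE)
    return [k for k in sorted(c,key=cv2.contourArea,reverse=True)[:n] if cv2.contourArea(k)>=amin]
def masks(f):
    hsv=cv2.cvtColor(f['frame'],cv2.COLOR_RGB2HSV).astype(int); H,S,Vv=hsv[...,0],hsv[...,1],hsv[...,2]
    return dict(blue=(H>100)&(H<125)&(S>120)&(Vv>40), green=(H>60)&(H<90)&(S>90)&(Vv>40), yellow=(H>=20)&(H<32)&(S>170)&(Vv>120),
      orange=(H>=10)&(H<20)&(S>200)&(Vv>170), terra=(H<12)&(S>110)&(Vv>90), wood=(H>8)&(H<25)&(S>60)&(Vv>90), steel=(S<45)&(Vv>120), hsv=hsv)
def rect(f,c,z):
    "min-area rectangle of contour cast on z: centre, sizes(long,short), yaw of long axis, corners"
    w=ray(f,c.reshape(-1,2),z)[:,:2]; r=cv2.minAreaRect((w*1000).astype(np.float32))
    b=cv2.boxPoints(r)/1000; e=[b[1]-b[0],b[2]-b[1]]; l=max(e,key=np.linalg.norm); s=min(e,key=np.linalg.norm)
    a=np.arctan2(l[1],l[0]); a=(a+np.pi/2)%np.pi-np.pi/2
    return np.array(r[0])/1000,(np.linalg.norm(l),np.linalg.norm(s)),a,b
def sleeves(f, thr=140):
    "pieces on the tray: (centre, length, yaw) from their bright top faces at z=.028"
    m=masks(f); t=np.zeros(f['frame'].shape[:2],np.uint8)
    w=big(m['wood'],1)[0]; cv2.fillPoly(t,[cv2.convexHull(w)],1)
    return [rect(f,c,.028) for c in big((t>0)&(m['hsv'][...,1]<45)&(m['hsv'][...,2]>thr),8,40)]
E
python3 - <<'E'
from h import *
np.set_printoptions(precision=4,suppress=True)
f=grab('top'); m=masks(f)
a=f['frame'][195:310,410:535]
print(m['hsv'][225,434:452,2], m['hsv'][225,434:452,1])
for s in sleeves(f): print('piece',s[0],np.round(s[1],4),round(s[2],3))
for n,z,k in(('blue',.04,2),('yellow',.0,4),('orange',.0,3),('green',.005,3),('terra',.03,4),('wood',.014,2)):
    for c in big(m[n],k):
        r=rect(f,c,z); print(n,c.reshape(-1,2).mean(0),r[0],np.round(r[1],4),round(r[2],3)); 
cv2.imwrite('pics/crop1.png',cv2.resize(cv2.cvtColor(f['frame'][165:315,195:535],cv2.COLOR_RGB2BGR),None,fx=2.35,fy=2.35,interpolation=2))
E
```

```text
[201 204 195 142 137 165 157 156 156 157 155 153 155 156 139 136 138 140] [ 96  99  94  38   4   2   0   2   2   3   3   2   3  11  94 109 102 106]
piece [ 0.5015 -0.188 ] [0.0582 0.019 ] -0.251
piece [ 0.59   -0.2725] [0.058  0.0194] -0.147
piece [ 0.6011 -0.2041] [0.0586 0.0191] -0.151
piece [ 0.5871 -0.3492] [0.0328 0.0208] 0.086
blue [233.0757 266.0279] [0.525  0.2651] [0.1726 0.1154] -0.116
blue [239.8125 220.2292] [0.6264 0.2523] [0.049  0.0109] 1.307
yellow [227.5139 299.1806] [0.4499 0.286 ] [0.0725 0.0123] 1.457
yellow [355.7164 309.7015] [ 0.4211 -0.0054] [0.0672 0.0118] -1.499
green [348.9253 282.4968] [0.4857 0.    ] [0.1114 0.1105] 0.076
green [490.7143 163.1429] [ 0.7549 -0.329 ] [0.0446 0.0407] 0.74
green [348.1375 257.1812] [0.5414 0.0032] [0.0642 0.0548] -1.43
terra [350.1311 203.8155] [0.66   0.0039] [0.1284 0.1108] 1.443
terra [254.5813 153.8812] [0.7874 0.2178] [0.1442 0.056 ] -0.162
terra [143.7895 203.8211] [0.6694 0.4694] [0.0775 0.0755] 1.553
wood [472.2095 254.0324] [ 0.5438 -0.2724] [0.2529 0.2105] 1.47
wood [349.6794 204.3254] [0.6623 0.0029] [0.1323 0.1146] 1.441
```

View pics/crop1.png

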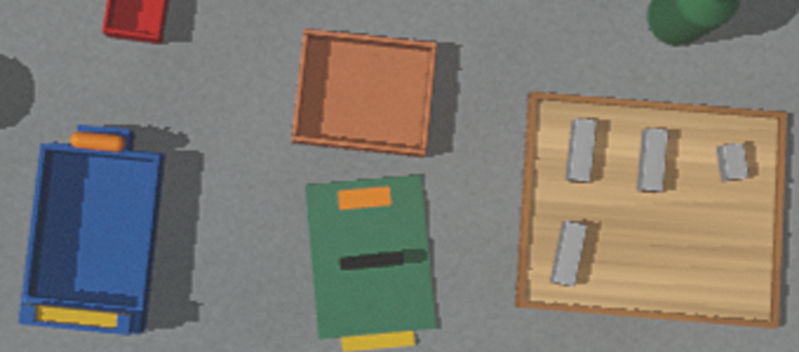

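```bash
cat >> h.py <<'E'
def orange(f):
    h=masks(f)['hsv']; return (h[...,0]>=8)&(h[...,0]<19)&(h[...,1]>190)&(h[...,2]>150)
def inframe(p,o,yaw):
    d=np.asarray(p)[...,:2]-o; c,s=np.cos(yaw),np.sin(yaw); return np.stack([d[...,0]*c+d[...,1]*s,-d[...,0]*s+d[...,1]*c],-1)
def cover(f,z=.005):
    "cover lying flat: origin, yaw"
    h=masks(f)['hsv']; g=masks(f)['green']|orange(f)|(h[...,2]<45); g[:, :315]=0; g[:,390:]=0; g[:230]=0; g[330:]=0
    c=cv2.convexHull(np.vstack(big(masks(f)['green']&g,3))); r=rect(f,c,z); y=r[2]
    return r[0]-.005*np.array([np.cos(y),np.sin(y)]),y,r[1]
E
python3 - <<'E'
from h import *
np.set_printoptions(precision=4,suppress=True)
f=grab('top'); m=masks(f)
print('px', m['hsv'][225,236], m['hsv'][250,350])
o=cover(f); print('cover',o)
for c in big(orange(f),3): print('orange',c.reshape(-1,2).mean(0),[np.r_[rect(f,c,z)[0],rect(f,c,z)[1],rect(f,c,z)[2]] for z in(.005,.0575)])
for c in big(m['yellow'],3): print('yellow',[np.r_[rect(f,c,z)[0],rect(f,c,z)[1],rect(f,c,z)[2]] for z in(.004,.058)])
for c in big(m['blue'],1):
    r=rect(f,c,.04); print('blue corners at .04',r[3])
g=grab('scene'); m2=masks(g)
for n,mm,zs in(('orange',orange(g),(.005,.0575)),('yellow',m2['yellow'],(.004,.058))):
    for c in big(mm,3): print('scene',n,c.reshape(-1,2).mean(0),[np.r_[rect(g,c,z)[0],rect(g,c,z)[1],rect(g,c,z)[2]] for z in zs])
E
```

```text
px [ 15 188 212] [ 15 192 210]
cover (array([0.4897, 0.0006]), np.float32(0.06429529), (np.float32(0.12874986), np.float32(0.11024427)))
yellow [array([0.4502, 0.2862, 0.0743, 0.0121, 1.4543]), array([0.4524, 0.2747, 0.0705, 0.0115, 1.4543])]
yellow [array([ 0.4214, -0.0052,  0.067 ,  0.0118, -1.4991]), array([ 0.4251, -0.002 ,  0.0636,  0.0112, -1.4991])]
blue corners at .04 [[0.433  0.2176]
 [0.6067 0.1982]
 [0.6196 0.3129]
 [0.4458 0.3324]]
scene orange [278.2667 257.2222] [array([ 0.5609,  0.0072,  0.0488,  0.0181, -1.5074]), array([ 0.5842, -0.0078,  0.0458,  0.017 , -1.5074])]
scene orange [386.     193.5238] [array([0.5968, 0.2887, 0.0521, 0.0157, 1.4525]), array([0.6179, 0.2563, 0.0489, 0.0147, 1.4525])]
scene yellow [233.7636 218.0182] [array([ 0.4231, -0.0031,  0.0695,  0.0131, -1.4983]), array([ 0.4558, -0.0178,  0.0651,  0.0122, -1.4983])]
scene yellow [340.069  144.3966] [array([0.4237, 0.3109, 0.0788, 0.0129, 1.4468]), array([0.4564, 0.2762, 0.0738, 0.0121, 1.4468])]
```

```bash
cat >> h.py <<'E'
CASE=np.array([.5325,.266]); CY=-.1165
def case2w(x,y): c,s=np.cos(CY),np.sin(CY); return CASE+np.array([c*x-s*y,s*x+c*y])
def best(p,yaw):
    "of the two half-turn grasps, the one with the last joint nearer zero"
    o=[(abs(kinematics.ik(p,down(a))[5]),a) for a in(yaw,yaw+np.pi) if kinematics.ik(p,down(a)) is not None]
    return down(min(o)[1])
def gap(): s=monitor.sense(); return round(s['finger_gap'],3),round(s['clock'],1)
def pick(xy,yaw,z,effort=40,hi=.13):
    q=best([*xy,hi],yaw); env.reach([*xy,hi],q)
    g=env.movel([*xy,z],.15,guard=12); env.close_gripper(effort); print('closed',g,gap())
    env.movel([*xy,hi],.2); print('lifted',gap())
def place(xy,yaw,z,hi=.13):
    q=best([*xy,hi],yaw); env.reach([*xy,hi],q); print('over',gap())
    g=env.movel([*xy,z],.15,guard=12); env.release(); print('placed',g,gap()); env.movel([*xy,hi],.2)
E
sed -i 's/(h\[...,1\]>190)/(h[...,1]>170)/' h.py
python3 - <<'E'
from h import *
np.set_printoptions(precision=4,suppress=True)
f=grab('top')
for c in big(orange(f),3): print('orange',[np.r_[rect(f,c,z)[0],rect(f,c,z)[1],rect(f,c,z)[2]] for z in(.005,.0575)])
s=[p for p in sleeves(f) if p[1][0]>.05]; p=max(s,key=lambda p:p[0][1]); print(p[0],p[2])
env.release()
pick(p[0],p[2],.010)
place(case2w(.005,-.032),CY,.009)
f=grab('top','after1'); g=grab('scene','s1')
for s in sleeves(f): print('piece',s[0],np.round(s[1],4),round(s[2],3))
cv2.imwrite('pics/a1.png',np.hstack([cv2.resize(cv2.imread('pics/after1.png')[160:320,190:350],(400,400)),cv2.resize(cv2.imread('pics/s1.png')[100:260,280:440],(400,400))]))
E
```

```text
orange [array([ 0.5596,  0.005 ,  0.0484,  0.0166, -1.5056]), array([ 0.5565,  0.0076,  0.0461,  0.0158, -1.5056])]
orange [array([0.6193, 0.2658, 0.0463, 0.0139, 1.5526]), array([0.6133, 0.2557, 0.0441, 0.0132, 1.5526])]
[ 0.5015 -0.188 ] -0.258883
closed False (0.687, 4.5)
lifted (0.692, 5.3)
over (0.691, 6.9)
placed False (0.998, 8.2)
piece [ 0.5901 -0.2721] [0.0585 0.0205] -0.14
piece [ 0.5871 -0.3492] [0.0328 0.0208] 0.086
```

View pics/a1.png

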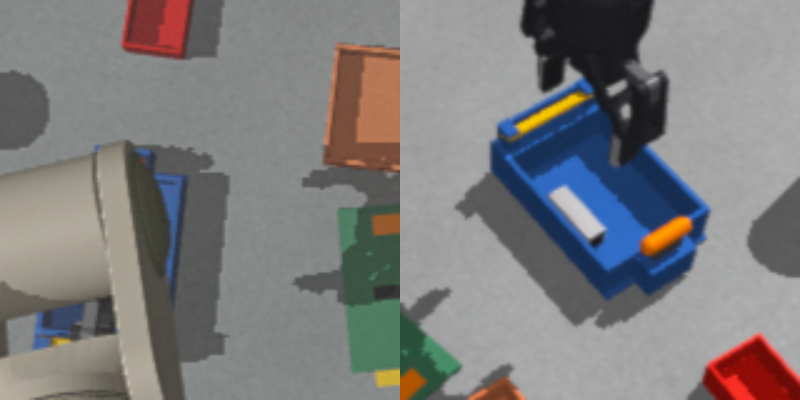

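The left half (top view) shows the arm over the case. The right half (scene view) shows the sleeve lying flat and lengthwise along one side of the case, as planned. One sleeve on the tray wasn't detected, so I'll check the whole picture.

```bash
python3 -c "
import cv2;i=cv2.imread('pics/after1.png');j=cv2.imread('pics/s1.png')
cv2.imwrite('pics/a1b.png',cv2.hconcat([cv2.resize(i[160:320,330:550],(400,291)),cv2.resize(j[240:420,60:320],(400,291))]))"
```

```text
(no output)
```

View pics/a1b.png

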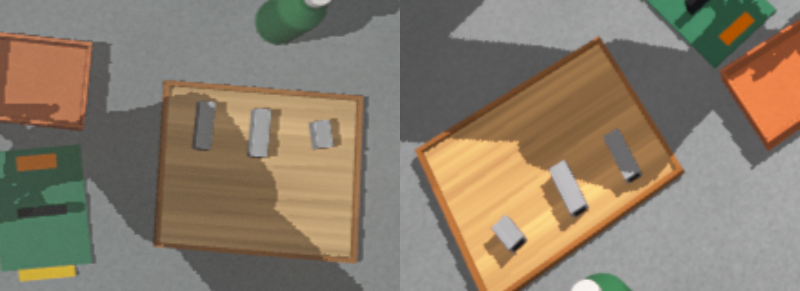

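The tray is unchanged: the other full sleeve is only in the arm's shadow, still at top px (443,229). I'll carry on with the other two sleeves and then the short one, using a detector that tolerates shadow.

```bash
sed -i "s/wood=(H>8)&(H<25)&(S>60)&(Vv>90)/wood=(H>8)\&(H<25)\&(S>60)\&(Vv>50)/" h.py
python3 - <<'E'
from h import *
np.set_printoptions(precision=4,suppress=True)
def near(f,xy,L):
    "sleeve of length L nearest a remembered place"
    c=[p for t in(140,65) for p in sleeves(f,t) if abs(p[1][0]-L)<.008 and p[1][1]<.03]
    p=min(c,key=lambda p:np.hypot(*(p[0]-xy))); print('->',p[0],np.round(p[1],4),round(p[2],3)); return p
def off(p,L): return p
p=near(grab('top'),[.601,-.204],.058); assert np.hypot(*(p[0]-[.601,-.204]))<.06
pick(p[0],p[2],.010); place(case2w(.005,0),CY,.009)
f=grab('top'); p=near(f,[.590,-.2725],.058)
pick(p[0],p[2],.010); place(case2w(.005,.032),CY,.009)
f=grab('top','b'); g=grab('scene','b2'); p=near(f,[.587,-.349],.033)
cv2.imwrite('pics/b3.png',np.hstack([cv2.resize(cv2.imread('pics/b.png')[160:320,390:550],(400,400)),cv2.resize(cv2.imread('pics/b2.png')[100:260,280:440],(400,400))]))
E
```

```text
-> [ 0.6005 -0.2025] [0.0601 0.0229] -0.158
closed False (0.684, 12.0)
lifted (0.691, 12.8)
over (0.691, 14.5)
placed True (0.998, 15.7)
-> [ 0.5902 -0.2721] [0.0582 0.0205] -0.138
closed False (0.689, 19.8)
lifted (0.69, 20.6)
over (0.691, 22.6)
placed True (0.996, 23.9)
-> [ 0.5868 -0.349 ] [0.0332 0.0218] 0.142
```

View pics/b3.png

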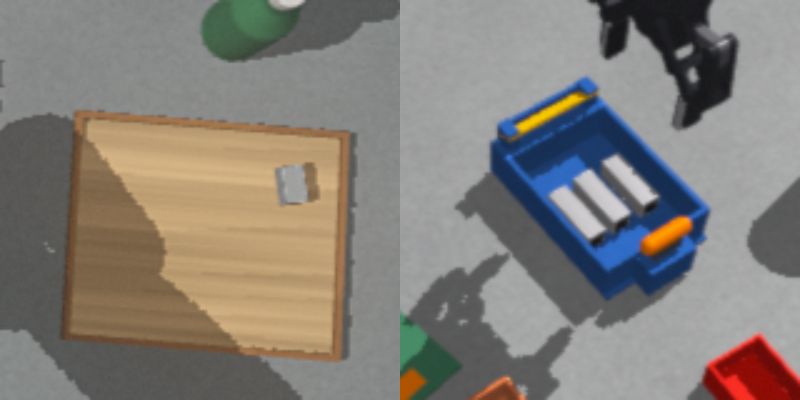

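All three good sleeves lie flat in the case, and only the short piece is left on the tray, at crop px (292,185). The short piece goes to the saucer next, then I'll measure the cover.

```bash
python3 - <<'E'
from h import *
np.set_printoptions(precision=4,suppress=True)
pick([.587,-.349],.1,.010); place([.660,.004],1.443,.022)
print(gap())
env.reach([.40,.40,.25],best([.40,.40,.25],CY))
f=grab('top','c'); g=grab('scene','c2')
for n,F in(('top',f),('scene',g)):
    for c in big(orange(F),3): r=rect(F,c,.005); print(n,'orange',r[0],np.round(r[1],4),r[2])
    for c in big(masks(F)['yellow'],3): r=rect(F,c,.004); print(n,'yellow',r[0],np.round(r[1],4),r[2])
cv2.imwrite('pics/c3.png',np.hstack([cv2.resize(cv2.imread('pics/c.png')[160:340,200:400],(440,400)),cv2.resize(cv2.imread('pics/c2.png')[130:350,200:400],(360,400))]))
E
```

```text
closed False (0.388, 28.5)
lifted (0.388, 29.3)
over (0.388, 31.3)
placed False (1.002, 32.7)
(1.002, 33.4)
top orange [0.5804 0.0429] [0.0472 0.0167] -1.4980676
top orange [0.6201 0.2658] [0.0472 0.0136] 1.4616424
top yellow [0.4501 0.285 ] [0.072 0.012] 1.4493042
top yellow [0.442  0.0342] [0.0646 0.011 ] -1.4990091
scene orange [0.6556 0.0119] [0.1306 0.1112] 1.4428922
scene orange [ 0.5416 -0.272 ] [0.2498 0.2098] 1.4712783
scene orange [0.5816 0.0457] [0.0507 0.0187] -1.445207
scene yellow [0.4431 0.035 ] [0.0697 0.012 ] -1.4981542
scene yellow [0.4237 0.3109] [0.0788 0.0129] 1.4467794
```

View pics/c3.png

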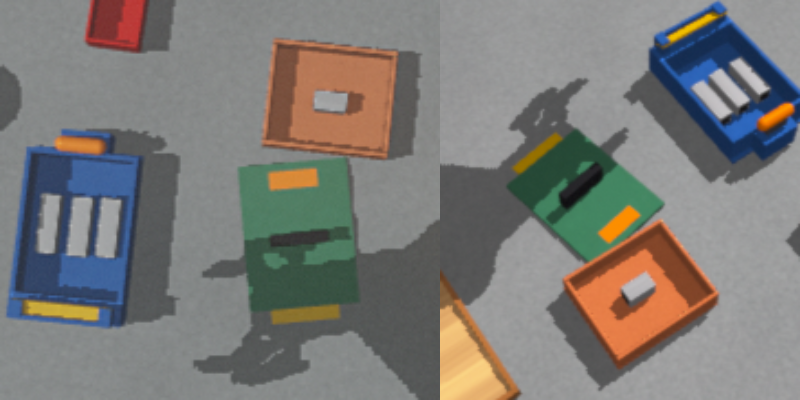

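The short piece is in the saucer. The cover has been knocked about 4 cm and now has its lip at (0.4426, 0.0346) and its press mark at (0.581, 0.0443), 138.7 mm apart against 139 nominal. I'll grip the handle, tilt the cover and hold it above the slot.

```bash
cat >> h.py <<'E'
TZ=.010
def covpose(X,Y,Z,th,half,dyaw=0):
    "TCP pose with the lip's tip at case (X,Y,Z), cover tilted th (rear up), gripped at its origin"
    Rc=R.from_euler('z',CY+dyaw)*R.from_euler('y',-th)
    lip=np.r_[case2w(X,Y),Z]; o=lip-Rc.apply([-.084,0,.002])
    return o+Rc.apply([0,0,TZ]), (Rc*R.from_quat(down(half))).as_quat(), Rc, o
E
python3 - <<'E'
from h import *
np.set_printoptions(precision=4,suppress=True)
f=grab('top'); c=min(big(masks(f)['yellow'],3),key=lambda c:rect(f,c,.004)[0][1]); print('lip',rect(f,c,.004)[0])
xy=np.array([.5193,.0400]); yaw=.072
q=best([*xy,.13],yaw); env.reach([*xy,.13],q)
half=0 if abs((R.from_quat(q).inv()*R.from_quat(down(yaw))).magnitude())<.1 else np.pi; print('half',half)
print(env.movel([*xy,TZ],.12,guard=12)); env.close_gripper(90); print('closed',gap(),monitor.sense()['position'])
env.movel([*xy,.17],.12); print(gap())
p,q2,Rc,o=covpose(-.058,0,.085,.2,half); env.reach([*p],q2); env.hold(.3); print(gap(),monitor.sense()['position'],p)
g=grab('scene','d'); t=grab('top','dt')
corn=Rc.apply(np.array([[-.084,-.035,.004],[-.084,.035,.004],[-.070,.035,.004],[-.070,-.035,.004]]))+o
print('pred lip px',proj(g,corn)); 
for c in big(masks(g)['yellow'],3): print('scene yellow',cv2.boxPoints(cv2.minAreaRect(c)).round(1).tolist())
cv2.imwrite('pics/d3.png',cv2.resize(cv2.imread('pics/d.png')[80:300,250:530],None,fx=2.8,fy=2.7))
E
```

```text
lip [0.4419 0.0342]
half 0
False
closed (0.12, 38.6) [0.5194 0.04   0.0103]
(0.112, 40.1)
(0.115, 41.3) [0.5554 0.2626 0.1098] [0.5551 0.2634 0.1095]
pred lip px [[332.2928 147.93  ]
 [358.1236 133.8838]
 [362.1099 136.9127]
 [336.1538 151.1361]]
scene yellow [[326.0, 149.1999969482422], [356.79998779296875, 132.8000030517578], [359.79998779296875, 138.5], [329.0, 154.89999389648438]]
```

View pics/d3.png

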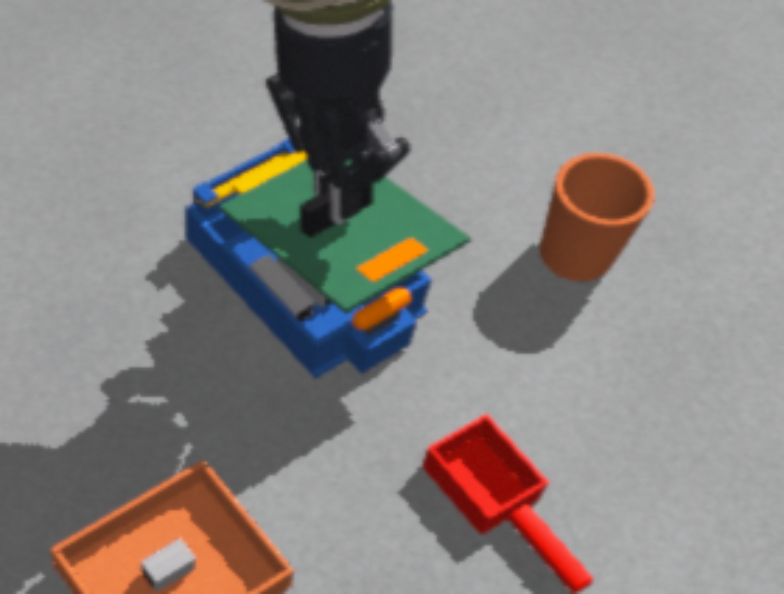

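The cover is held tilted above the case, at crop px (345,230). In this view its lip merges with the yellow hood. I'll check the press mark and plate corners against the prediction, then descend to the pre-hook position.

```bash
cat >> h.py <<'E'
def check(g,Rc,o):
    "press mark and visible plate corners, measured minus predicted, px"
    W=lambda a: proj(g,Rc.apply(np.atleast_2d(a))+o)
    c=min(big(orange(g),4),key=lambda c:np.hypot(*(c.reshape(-1,2).mean(0)-W([.062,0,.005])[0])))
    m=cv2.moments(c); print('press',np.array([m['m10']/m['m00'],m['m01']/m['m00']])-W([.062,0,.005])[0])
    h=cv2.convexHull(max(big(masks(g)['green'],4),key=lambda c:-np.hypot(*(c.reshape(-1,2).mean(0)-W([.03,0,.005])[0])))).reshape(-1,2)
    for k in([.08,.057,.005],[.08,-.057,.005],[-.07,-.057,.005]):
        w=W(k)[0]; d=h-w; print('corner',k[:2],d[np.argmin(np.hypot(*d.T))])
E
python3 - <<'E'
from h import *
np.set_printoptions(precision=4,suppress=True)
s=monitor.sense(); Rc=R.from_quat(s['ee_rot'])*R.from_quat(down(0)).inv(); o=s['position']-Rc.apply([0,0,TZ])
print('high'); check(grab('scene'),Rc,o)
p,q,_,_=covpose(-.058,0,.046,.2,0)
print(env.movel(p,.08,frame=q,guard=10)); env.hold(.2)
s=monitor.sense(); print(gap(),s['position']-p,s['contact_force'])
Rc=R.from_quat(s['ee_rot'])*R.from_quat(down(0)).inv(); o=s['position']-Rc.apply([0,0,TZ])
g=grab('scene','e'); check(g,Rc,o)
k=min(big(orange(g),6),key=lambda c:np.hypot(*(c.reshape(-1,2).mean(0)-[386,193])));print('catch',k.reshape(-1,2).mean(0),proj(g,np.r_[case2w(.0855,0),.0575]))
print('lip px',proj(g,Rc.apply([[-.084,-.035,.004],[-.084,.035,.004]])+o),'hood ends',proj(g,[np.r_[case2w(-.079,y),.058] for y in(-.038,.038)]))
cv2.imwrite('pics/e3.png',cv2.resize(cv2.imread('pics/e.png')[110:230,290:430],None,fx=5,fy=5,interpolation=cv2.INTER_CUBIC))
E
```

```text
high
press [ 0.0655 -0.2249]
corner [0.08, 0.057] [-1.4558 -0.4246]
corner [0.08, -0.057] [ 0.1623 -0.1326]
corner [-0.07, -0.057] [1.3559 0.538 ]
False
(0.117, 42.3) [0.0002 0.0001 0.0005] [ 0.9015  0.1128 -1.7029]
press [ 0.0655 -0.2293]
corner [0.08, 0.057] [-2.0171  0.9965]
corner [0.08, -0.057] [-0.9019 -0.2103]
corner [-0.07, -0.057] [ 1.6692 -0.9341]
catch [387.     186.9565] [[385.8488 193.3831]]
lip px [[331.7558 159.5655]
 [356.7826 145.7237]] hood ends [[325.2073 151.3588]
 [352.4902 136.532 ]]
```

View pics/e3.png

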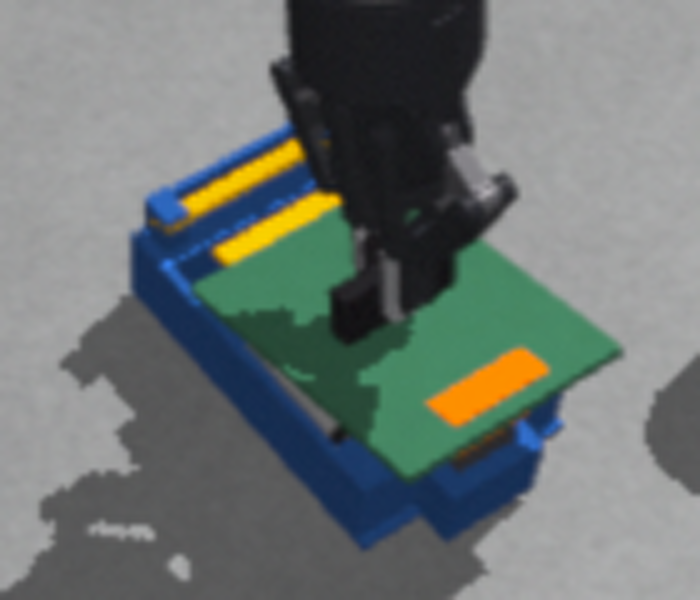

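The lip now sits level just ahead of the slot: lip edge at crop px (215–340, 225), hood at (180–300, 185). Prediction matches the picture to within a pixel or so, so I'll slide it in under guard.

```bash
python3 - <<'E'
from h import *
np.set_printoptions(precision=4,suppress=True)
def rep(th):
    s=monitor.sense(); Rc=R.from_quat(s['ee_rot'])*R.from_quat(down(0)).inv(); l=s['position']-Rc.apply([0,0,TZ])+Rc.apply([-.084,0,.002])
    print('lip in case',inframe(l,CASE,CY),l[2],'F',s['contact_force'],gap()); return Rc,s['position']-Rc.apply([0,0,TZ])
p,q,_,_=covpose(-.0875,.0003,.0435,.2,0)
print(env.movel(p,.03,frame=q,guard=8)); Rc,o=rep(.2); env.hold(.2)
g=grab('scene','f'); check(g,Rc,o)
cv2.imwrite('pics/f3.png',cv2.resize(cv2.imread('pics/f.png')[110:230,290:430],None,fx=5,fy=5,interpolation=cv2.INTER_CUBIC))
E
```

```text
False
lip in case [-0.0868  0.0004] 0.04373364813407224 F [ 3.8649 -0.6321 -0.6277] (0.117, 43.5)
press [ 0.17   -0.3229]
corner [0.08, 0.057] [-1.6808 -0.5933]
corner [0.08, -0.057] [-0.879  -0.0995]
corner [-0.07, -0.057] [ 1.325 -0.133]
```

View pics/f3.png

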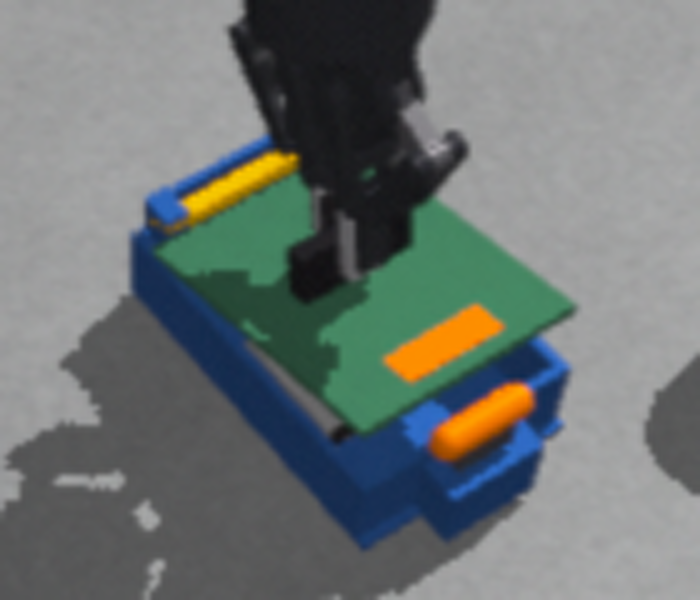

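The lip is under the hood up to the stop (cover front edge meets the hood at crop px (160–300, 210)), with the rear still raised. Next I'll pivot it down, let go and look.

```bash
python3 - <<'E'
from h import *
np.set_printoptions(precision=4,suppress=True)
for th,z in((.16,.043),(.125,.0425)):
    p,q,_,_=covpose(-.0862,.0003,z,th,0)
    print(env.movel(p,.03,frame=q,guard=10),monitor.sense()['contact_force'],gap())
env.hold(.2); env.release(); env.hold(.3)
s=monitor.sense(); up=R.from_quat(s['ee_rot']).apply([0,0,-1]); 
env.movel(s['position']+.09*up,.15)
# press stance: fingers shut, closing line across the case, over the press mark
xy=case2w(.050,0); q=best([*xy,.16],CY+np.pi/2); env.reach([*xy,.16],q)
g=grab('scene','g')
for th in(.11,):
    Rc=R.from_euler('z',CY)*R.from_euler('y',-th); o=np.r_[case2w(-.0848,0),.042]-Rc.apply([-.084,0,.002]); check(g,Rc,o)
cv2.imwrite('pics/g3.png',cv2.resize(cv2.imread('pics/g.png')[110:230,290:430],None,fx=5,fy=5,interpolation=cv2.INTER_CUBIC)); print(gap())
E
```

```text
False [-0.1574 -0.234  -1.1055] (0.12, 44.0)
False [0.311  0.3255 0.2492] (0.12, 44.3)
press [-0.4503  0.2498]
corner [0.08, 0.057] [-1.6411  1.0682]
corner [0.08, -0.057] [-0.3914  0.6752]
corner [-0.07, -0.057] [ 0.8289 -0.7923]
(1.003, 47.8)
```

View pics/g3.png

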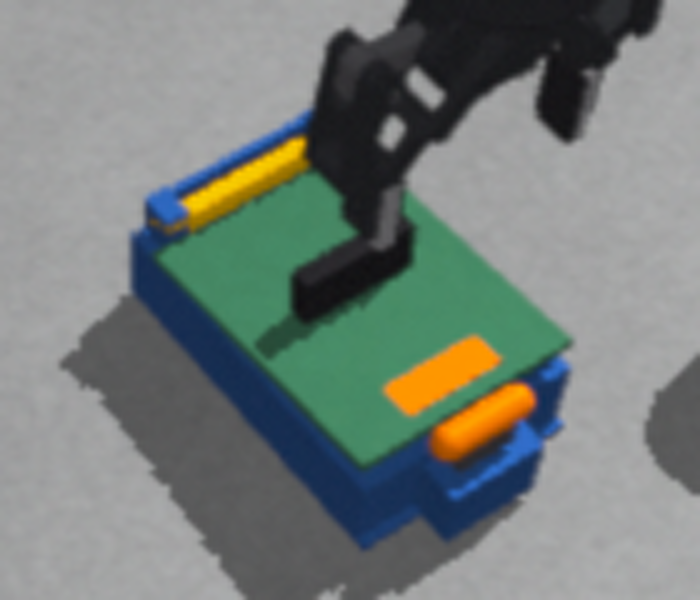

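The hooked cover rests on the orange catch bar, with the press mark at crop px (443,375) and the rear slightly raised, as the task describes. Now I'll press it down with the fingers shut.

```bash
python3 - <<'E'
from h import *
np.set_printoptions(precision=4,suppress=True)
env.close_gripper(40)
xy=case2w(.060,0); q=best([*xy,.12],CY+np.pi/2); env.movel([*xy,.12],.15,frame=q)
env.movel([*xy,.066],.1,guard=15)
print(env.movel([*xy,.0435],.02,guard=20)); s=monitor.sense(); print(s['position'],s['contact_force']); env.hold(.2)
env.movel([*xy,.14],.1); env.reach([.40,.40,.25],best([.40,.40,.25],CY)); env.hold(.5)
g=grab('scene','k'); t=grab('top','kt')
Rc=R.from_euler('z',CY); o=np.r_[case2w(-.0008,0),.040]; check(g,Rc,o); check(t,Rc,o); print(gap())
cv2.imwrite('pics/k3.png',np.hstack([cv2.resize(cv2.imread('pics/k.png')[110:230,290:430],(466,400)),cv2.resize(cv2.imread('pics/kt.png')[170:320,195:395],(334,250))[:250] if 0 else cv2.resize(cv2.imread('pics/kt.png')[190:320,190:290],(308,400))]))
E
```

```text
False
[0.5919 0.259  0.0451] [-6.5152 -2.0125 13.2335]
press [-0.4905 -1.0516]
corner [0.08, 0.057] [-1.6102 -0.4347]
corner [0.08, -0.057] [ 0.0237 -0.6278]
corner [-0.07, -0.057] [ 0.731 -0.352]
press [0.1681 1.7239]
corner [0.08, 0.057] [1.917  2.9218]
corner [0.08, -0.057] [-1.0862  1.909 ]
corner [-0.07, -0.057] [-1.4103 -0.0052]
(0.001, 54.5)
```

View pics/k3.png

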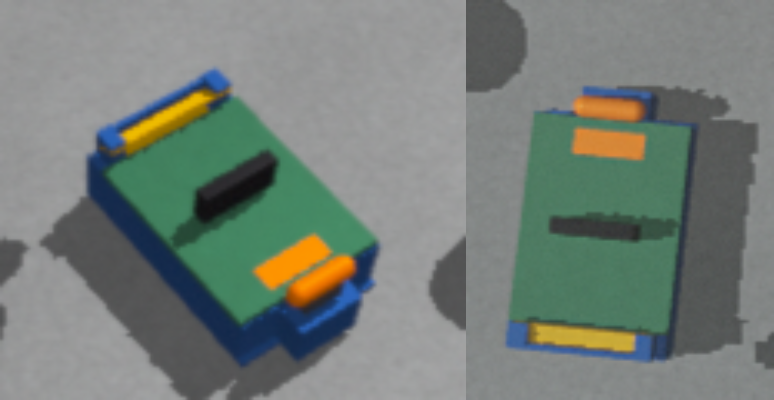

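Both views show the cover flat, its lip under the hood and the catch bar over its rear edge. I'll confirm the height with a light touch and compare the bar with where it was at the start.

```bash
python3 - <<'E'
from h import *
np.set_printoptions(precision=4,suppress=True)
g=grab('scene'); t=grab('top'); f0={'frame':cv2.cvtColor(cv2.imread('pics/scene0.png'),cv2.COLOR_BGR2RGB)}
for n,F in(('start',f0),('now',g)):
    for c in big(orange(F),6):
        b=cv2.boundingRect(c)
        if 360<b[0]<400 and b[1]<220: print(n,b,c.reshape(-1,2).mean(0))
xy=case2w(.060,0); q=best([*xy,.09],CY+np.pi/2); env.reach([*xy,.14],q); env.movel([*xy,.055],.1)
print(env.movel([*xy,.0435],.01,guard=3)); s=monitor.sense(); print(s['position'][2],s['contact_force'])
env.movel([*xy,.14],.1); env.reach([.40,.40,.25],best([.40,.40,.25],CY)); env.hold(.5)
g=grab('scene','z'); t=grab('top','zt'); print(gap())
cv2.imwrite('pics/z3.png',np.hstack([cv2.resize(cv2.imread('pics/z.png')[100:340,230:430],(333,400)),cv2.resize(cv2.imread('pics/zt.png')[170:320,190:390],(460,345)).copy()[:345] if 0 else cv2.resize(cv2.imread('pics/zt.png')[170:320,190:365],(466,400))]))
E
```

```text
start (377, 187, 20, 14) [386.0238 193.4048]
now (366, 181, 31, 20) [381.7717 190.5326]
True
0.04510132841814121 [-1.0039 -0.258   5.6387]
(-0.005, 61.6)
```

View pics/z3.png

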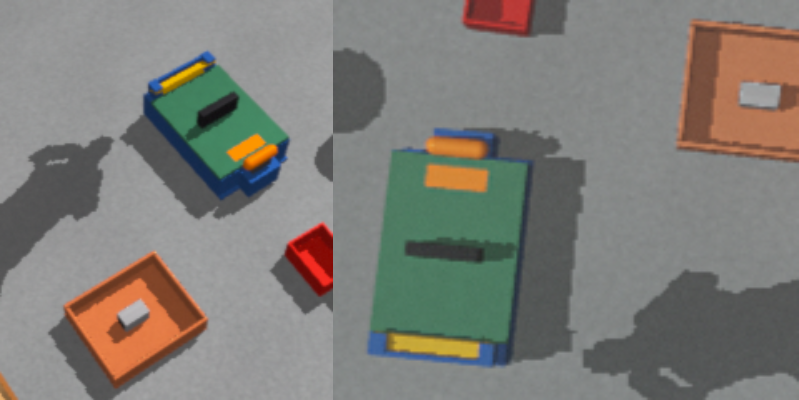

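The cover is flat: the touch met it at 45.1 mm against 45 nominal. The catch bar's outer edges are back at their starting pixels (397, 201), and the short piece is in the saucer.

```bash
python3 -c "
from h import *
print(job.hand_in())"
```

```text
the job is handed in; nothing more can be done
None
```

The job is handed in, with no verdict returned: all three good sleeves are in the case, the short piece is in the saucer (there was no bent one), and the cover is hooked, snapped flat and held under the catch.

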